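# Hold the keepsake box unlocked

### The job

Pull the key with the round, coin-shaped head out of the ceramic key stand and push it straight down into the lock on top of the white keepsake box, wiggling it from side to side past the sticky pins until its collar sits fully home. Then turn it a quarter turn clockwise (seen from above) and finish while still gripping the key and holding it turned against the lock's spring, so that the bolt stays drawn back. Do not let go at the end, and leave the other keys and the things on the desk where they are.

Things in the scene. Friction and masses are not known exactly. Their poses are not given: they have to be found in the camera images.
- key_round: The key to use: steel, about 50 g, coin-shaped head; upright in one of the stand's slots, hanging by a 20 mm round collar 3 mm thick. Origin: centre of the collar's underside; z up along the key, head 10 mm thick along x, width along y (axes as the stand's). A half turn about z makes no difference.
- key_round_head (a point): Centre of the round key's head, 18 mm above the key's origin: a disc 32 mm across (y, z) and 10 mm thick (x), flat faces to grip.
- key_round_nose (a point): Lowest point of the round key, 24.5 mm below its origin. Under the collar comes a round neck 4.8 mm thick, 8 mm long, then the flat bit, 5 mm (x) by 11 mm (y), with a rounded end (radius 2.5 mm) here.
- key_square: Leave it: key with a square plate head 30 x 30 x 10 mm (top 33 mm above the origin) and a 10 mm round shank that does not fit the lock; upright in another slot. Origin and axes as key_round.
- key_tee: Leave it: key with a T-shaped head, bar 36 (y) x 10 x 12 mm (top 31 mm above the origin), and a 10 mm round shank that does not fit the lock; upright in the third slot. Origin and axes as key_round.
- stand: White ceramic key stand, fixed block 70 (x) x 190 (y) x 40 mm high, origin at the centre of its underside. Three slots 13 (x) x 17 (y) mm, 30 mm deep, in its top at y = -55, 0, +55 mm; any key may be in any slot. A key comes free once lifted 25 mm.
- lockbox: White steel keepsake box, fixed, 150 (x) x 200 (y) x 85 mm high, origin at the centre of its underside. The lock is in its top under a square steel plate 44 mm wide, centred at x -25, y -20 mm, top at 87 mm. A bolt, under 11 mm high, lies on the lid 28 to 77 mm towards -y of the lock. A low dish stands near the lid's +x, +y corner.
- lock_mouth (a point): Centre of the key slot, on the steel plate's top face; axes as the box. The slot is 7 mm (x) by 15 mm (y): the key's width goes along y. Plate 5 mm thick, then a keyway 6.6 x 15 mm in the turning cylinder, open below. Fully home, the key's collar lies on the plate and the key's origin is at this point.
- lock_pins (a point): Middle of two sprung, sticky square pins, 14 mm below lock_mouth. They stick out 3.7 mm into the keyway's ends, tops 9 mm (at +y) and 16 mm (at -y) below lock_mouth; 2 to 3 N pushes each back sideways. Straight down, the key's nose binds on them; moved 1.5 to 2 mm along y away from a pin (-y for the first, +y for the second), it slips past (they push back, so aim a little further).
- plug (a joint): Turn of the lock's cylinder, rad: 0 = lined up with the slot, grows clockwise seen from above, stop at 1.57. A spring returns it: 0.012 N m at 0, 0.075 N m at the stop, friction 0.01 N m; it draws the bolt back 14 mm. The key turns only within 3 mm of home; its bit has about 0.15 rad of play, so the key must turn that much further than the cylinder.
- dish: Small white bowl, 52 mm across, 16 mm high, on the box's lid. Bystander, leave alone; origin at the centre of its underside.
- perfume: Amber bottle with black cap, 30 x 45 x 87 mm, standing. Bystander, leave alone; origin at the centre of its underside.
- lipstick: Standing lipstick, 20 x 20 x 65 mm, near the stand. Bystander, leave alone; origin at the centre of its underside.
- remote: White remote control lying flat, 150 x 48 x 18 mm. Bystander, leave alone; origin at the centre of its underside.
- watch: Steel wristwatch lying open, 126 (y) x 38 x 11 mm. Bystander, leave alone; origin at the centre of its underside.
- glasses_case: Black spectacles case, 65 x 160 x 42 mm. Bystander, leave alone; origin at the centre of its underside.
- mug: White mug, 80 mm across, 90 mm high, handle to its +y. Bystander, leave alone; origin at the centre of its underside.
There are look-alikes about, which are no part of the job. What is shaped like the stand but orange or turquoise is not meant.

How it is judged:
By the outcome, as a careful person would: the job done as asked, in the order asked, and still so for the second after the job is handed in, while the arm keeps its last pose, push and grip.
It also fails if it takes over 51 s, if anything falls off the work surface, if the arm or the gripper's body presses on something with over 40 N, if the wrist force passes 120 N, or if a joint passes its speed limit or range.

### The arm

A 6-joint arm with a two-finger parallel gripper is mounted at the origin on the work surface. World frame = base frame: x ahead of the robot, y to its left, z up, the work surface at z = 0. Lengths are in m, angles in degrees, forces in N, time in s.
With the tool pointing down it reaches from about 0.35 to 0.875 m from the base axis. Payload 4.2 kg.
Tool frame: the origin (TCP) lies at the very end of the fingers, on their centre line; the grasp point (between the pads) lies 19 mm behind it; z points along the fingers, y is the line along which they close (so a half turn about z gives the same grasp; the last joint's range is limited). The gripper opens to 87 mm and grips with 3 to 60 N. Pads are 19 mm wide; open, the fingers measure 117 mm over their backs; the gripper's body (75 mm by 190 mm) begins 51 mm behind the grasp point.
Start: joints at [89.931, 22.042, 0.453, 0, -68.411, -14.817], TCP at [0.161, 0.604, 0.223] pointing down, gripper open.
Joint ranges: [-179.83, 179.83], [-69.29, 118.12], [-61.27, 80.66], [-181.25, 117.63], [-171.15, -9.14], [-177.46, 177.46]. Speed limits (degrees/s): [159.86, 159.86, 180, 180, 180, 180].

### API

Orientations are given as a 3x3 rotation matrix whose columns are the frame's x, y, z axes.
In Python, from station import monitor, cams, ticket gives the robot as it stands.
- The arm moves only by the tool drive_tool, never from a script. Its argument "moves" is a list of rows, each an object with "delta_pos": the shift along the tool's x, y, z in mm, a list of three; "turn": the turn about the tool's z in rad; "claw": the opening, from 0 (shut) to 1 (fully open). A call has 1 to 12 rows; each row shifts and turns the commanded pose from where the row before left it, along the tool's axes as they then stand; what a row does not reach is not made up. A row lasts 1/8 s, in which the tool goes at most 62.5 mm and 10.7 degrees, less where a joint would pass 70% of its speed; a pose out of reach is approached as far as the arm can. A call is refused whole if a number of a shift passes 62.5 or a number of a turn 0.188, either way. A call with a gripper value outside its range is refused whole. The fingers move at their own pace and stop on an object; the grip force is fixed at half the most. Time passes only in rows, so rows that do not move let the fingers close. It gives the time, the measured TCP pose, the force, the opening and the grip force at its end, in the units of the state.
- monitor.sense(): the state, without advancing time (a new reading comes with each control period).
- cams.capture(name): name is "scene" or "top" or "wrist"; returns a dict with "color" (480x640x3 uint8, red, green, blue), "range_z" (480x640 float32, m along the optical axis (not along the pixel's ray), 0 where there is no reading), "vertical_fov" (degrees; the focal length in pixels is half the picture's height over the tangent of half this angle, whatever the lens; pixels are square), "cx", "cy" (the principal point, pixels), "extrinsics" (4x4, takes a point from camera to world coordinates). Camera axes: x right, y down, z forward; pixel columns grow to the right and rows downward; lengths in m; the calibration is good to about 2 mm. A picture is of the moment at which its call begins.
- ticket.finish_job(): hands the job in; it is judged then, once.
The state is a dict: "time_s": time; "joints": joint angles; "joint_velocities": joint speeds; "effort": joint torques, N m; "tcp_pos": TCP position; "ee_rot": TCP orientation; "wrist_force": force on the tool from outside, world axes, zero at the start; "moment": the same for the moment, N m; "gripper_width": opening from 0.0 (shut) to 1.0 (fully open); "gripper_force": force on a finger pad.
Only numpy, scipy, OpenCV 4.12 (cv2) and the standard library are available. Lean on these libraries where they do the work, as an engineer would, in place of code of your own. Each camera call takes 0.05 s, during which the arm holds its last target. There are 200 camera calls.

## Working session

There is one attempt and no reset: what is moved stays moved. The work goes in short steps, Python scripts to look and compute and a tool call to move; the robot and the scene stay as the last step left them, time stands still between calls to the robot, and variables do not carry over. Pictures are saved under pics/ and viewed, at most 10 in all, crops included, and the job is handed in when it is done.

Besides the shell and the picture viewer there is one more tool, called after "Call:" as name(argument=value, ...) on one line, values as JSON. drive_tool: Moves the arm, as the interface text tells. Its arguments: {"type":"object","properties":{"moves":{"type":"array","items":{"type":"object","properties":{"delta_pos":{"type":"array","items":{"type":"number"}},"turn":{"type":"number"},"claw":{"type":"number"}}}}},"required":["moves"]}

```bash
mkdir -p pics; cat > h.py <<'E'
import numpy as np, cv2, pickle
from station import monitor, cams, ticket
def cap(n, save=None):
    d=cams.capture(n); pickle.dump(d,open(f'/tmp/{n}.pkl','wb'))
    if save: cv2.imwrite(f'pics/{save}.png',cv2.cvtColor(d['color'],cv2.COLOR_RGB2BGR))
    return d
def load(n): return pickle.load(open(f'/tmp/{n}.pkl','rb'))
def foc(d): return 240/np.tan(np.radians(d['vertical_fov'])/2)
def plane(d,u,v,z):
    E=d['extrinsics'];r=E[:3,:3]@np.array([(u-d['cx'])/foc(d),(v-d['cy'])/foc(d),1]);o=E[:3,3]
    return o+r*(z-o[2])/r[2]
def cloud(d):
    f=foc(d);v,u=np.mgrid[:480,:640];z=d['range_z']
    P=np.stack([(u-d['cx'])/f*z,(v-d['cy'])/f*z,z],-1)
    return P@d['extrinsics'][:3,:3].T+d['extrinsics'][:3,3]
E
python3 - <<'E'
from h import *
for n in('scene','top'):
    d=cap(n,n); print(n,d['vertical_fov'],d['cx'],d['cy'],d['extrinsics'].round(3).tolist())
s=monitor.sense();print(s['time_s'],s['tcp_pos'],np.array(s['ee_rot']).round(3).tolist(),s['gripper_width'])
E
```

```text
scene 56.289647455434455 315.5109292391011 243.76273075492747 [[-0.156, 0.761, -0.63, 1.216], [0.988, 0.131, -0.086, 0.094], [0.017, -0.636, -0.772, 0.892], [0.0, 0.0, 0.0, 1.0]]
top 53.17804738329263 317.9076750212662 241.50982430390636 [[0.019, -0.983, 0.181, 0.375], [-1.0, -0.021, -0.01, 0.024], [0.014, -0.181, -0.983, 1.139], [0.0, 0.0, 0.0, 1.0]]
0.1 [0.16039456 0.60351086 0.22157361] [[0.966, -0.257, -0.0], [-0.257, -0.966, -0.002], [0.0, 0.002, -1.0]] 0.9995609514841751
```

View pics/scene.png

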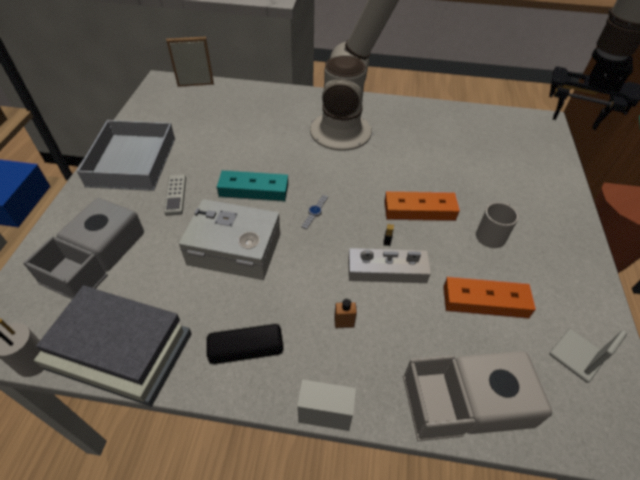

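View pics/top.png

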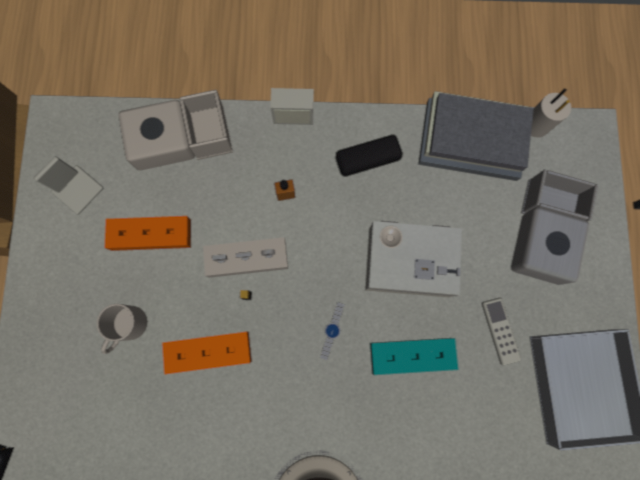

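The scene view shows the white stand at (389,264) with three keys at (367,255), (390,257) and (413,256). The top view shows it at (245,257) with keys at (219,257), (244,254) and (268,252). The orange and turquoise blocks are decoys. The lock plate is at top-view pixel (424,269). Next is a close crop.

```bash
python3 - <<'E'
from h import *
s=load('scene')['color'][235:290,340:440]; t=load('top')['color'][225:305,195:295]; b=load('top')['color'][215:305,360:470]
f=lambda a:cv2.cvtColor(cv2.resize(a,(390,290),interpolation=cv2.INTER_CUBIC),cv2.COLOR_RGB2BGR)
cv2.imwrite('pics/c1.png',np.vstack([np.hstack([f(s),f(t)]),np.hstack([f(b),f(b)*0])]))
d=load('top');P=cloud(d)
for n,(u0,u1,v0,v1),lo,hi in(('stand',(195,295,232,282),.034,.046),('box',(360,470,215,305),.08,.092)):
    Q=P[v0:v1,u0:u1].reshape(-1,3);Q=Q[(Q[:,2]>lo)&(Q[:,2]<hi)]
    (c,sz,a)=cv2.minAreaRect((Q[:,:2]*1000).astype(np.float32));print(n,c,sz,a,len(Q),np.median(Q[:,2]))
for u,v,z in((219,257,.07),(244,254,.07),(268,252,.07),(424,269,.087)):print(u,v,plane(d,u,v,z),P[v,u])
E
```

```text
stand (539.8688354492188, 182.25807189941406) (70.79530334472656, 190.3211669921875) 7.433906078338623 2198 0.03880292791382811
box (538.3958740234375, -204.88580322265625) (201.03872680664062, 150.88697814941406) 86.4215316772461 5368 0.08403659588200152
219 257 [0.53162039 0.23418494 0.07      ] [0.53129688 0.23375054 0.07220699]
244 254 [0.53960084 0.17844723 0.07      ] [0.53960354 0.17844976 0.06998248]
268 252 [0.54528133 0.12466727 0.07      ] [0.54526449 0.12465729 0.07010567]
424 269 [ 0.51164689 -0.22330476  0.087     ] [ 0.51473677 -0.22888787  0.06322529]
```

View pics/c1.png

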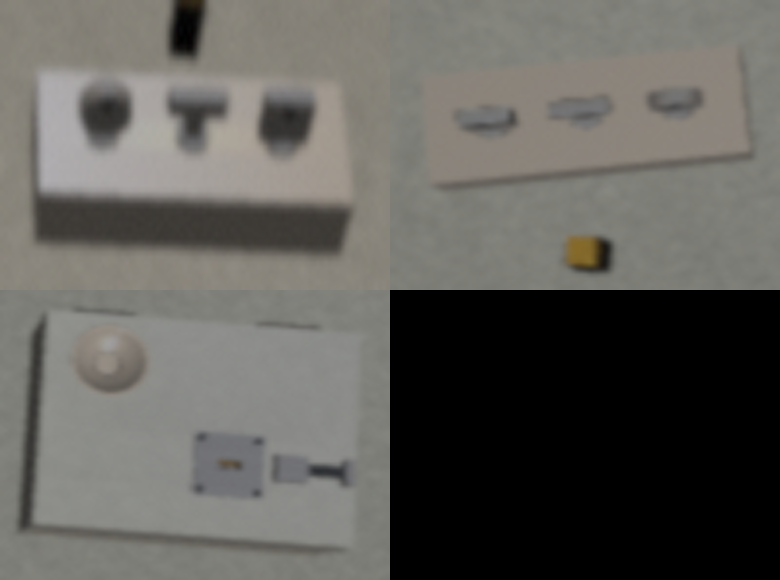

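The round key is the left one in the scene crop (367,255), which is top-view (268,252). The tee is in the middle and the square key is on the right. The stand is yawed +7.4° and the box −3.6°, with the lock near (0.512, −0.223). Moving above the key now.

Call:
drive_tool(moves=[{"delta_pos":[45,33,0],"turn":0,"claw":1},{"delta_pos":[45,33,0],"turn":0,"claw":1},{"delta_pos":[45,33,0],"turn":0,"claw":1},{"delta_pos":[45,33,0],"turn":0,"claw":1},{"delta_pos":[45,33,0],"turn":0,"claw":1},{"delta_pos":[45,33,0],"turn":0,"claw":1},{"delta_pos":[45,33,0],"turn":0,"claw":1},{"delta_pos":[45,33,0],"turn":0,"claw":1},{"delta_pos":[45,33,0],"turn":0,"claw":1},{"delta_pos":[45,33,0],"turn":0,"claw":1},{"delta_pos":[45,33,0],"turn":0,"claw":1},{"delta_pos":[0,0,0],"turn":0.1,"claw":1}])

```text
time_s: 1.6
tcp_pos: [0.547, 0.1229, 0.2215]
ee_rot: [[0.933, -0.36, -0.001], [-0.36, -0.933, -0.001], [-0.001, 0.001, -1.0]]
wrist_force: [-1.4, 0.9, 0.3]
gripper_width: 1.001
gripper_force: 0.0
```

Call:
drive_tool(moves=[{"delta_pos":[0,0,0],"turn":0.18,"claw":0.6},{"delta_pos":[0,0,0],"turn":0.18,"claw":0.6},{"delta_pos":[0,0,0],"turn":0.18,"claw":0.6},{"delta_pos":[0,0,0],"turn":0.18,"claw":0.6},{"delta_pos":[0,0,0],"turn":0.18,"claw":0.6},{"delta_pos":[0,0,0],"turn":0.18,"claw":0.6},{"delta_pos":[0,0,0],"turn":0,"claw":0.6},{"delta_pos":[0,0,0],"turn":0,"claw":0.6}])

```text
time_s: 2.6
tcp_pos: [0.5455, 0.126, 0.2223]
ee_rot: [[0.133, -0.991, -0.0], [-0.991, -0.133, -0.0], [0.0, 0.0, -1.0]]
wrist_force: [-0.2, -0.4, 0.3]
gripper_width: 0.6
gripper_force: 0.0
```

```bash
python3 - <<'E'
from h import *
d=cap('wrist','w1');s=monitor.sense();R=np.array(s['ee_rot']);print(s['time_s'],s['tcp_pos'],s['joints'],np.degrees(np.arctan2(R[1,0],R[0,0])))
print(d['extrinsics'].round(3).tolist())
t=np.array([.547,.1277,.1])-s['tcp_pos'];print((R.T@t*1000).round(1))
E
```

```text
2.65 [0.54558453 0.12603819 0.22239427] [ 2.95872635e+01  1.57347867e+01 -8.84680734e+00 -4.48603930e-03
 -6.54343460e+01 -2.19663025e+01] -82.38090427132232
[[-0.991, -0.126, -0.041, 0.557], [-0.133, 0.946, 0.297, 0.044], [0.002, 0.3, -0.954, 0.384], [0.0, 0.0, 0.0, 1.0]]
[ -1.5  -1.7 122.4]
```

View pics/w1.png

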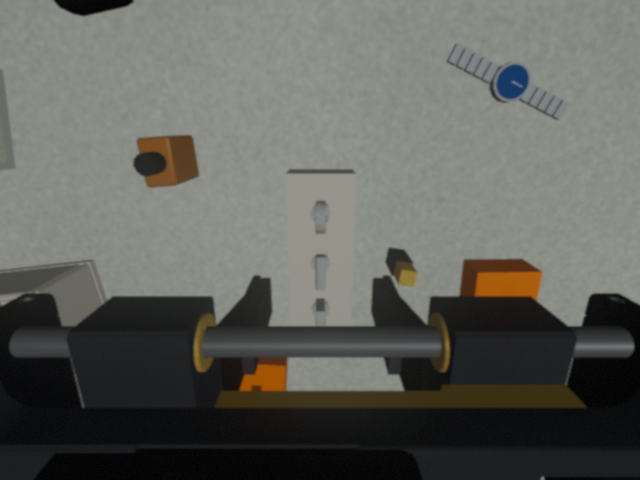

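The wrist view shows the round key at (321,215), the tee at (320,270) and the square key at (320,310), with the stand between the open fingers. I'll measure the round key from the wrist depth.

```bash
python3 - <<'E'
from h import *
d=load('wrist');P=cloud(d);m=monitor.sense();R=np.array(m['ee_rot'])
Q=P[165:320,285:358].reshape(-1,3);T=Q[(Q[:,2]>.034)&(Q[:,2]<.043)]
print('stand top',cv2.minAreaRect((T[:,:2]*1000).astype(np.float32)),np.median(T[:,2]))
for n,v0,v1 in(('round',195,240),('tee',250,293)):
    q=P[v0:v1,300:342].reshape(-1,3);q=q[(q[:,2]>.056)&(q[:,2]<.09)]
    print(n,len(q),cv2.minAreaRect((q[:,:2]*1000).astype(np.float32)),q[:,2].max())
    q=q[q[:,2]>q[:,2].max()-.006];print(q.mean(0),cv2.minAreaRect((q[:,:2]*1000).astype(np.float32)))
d=load('top');P=cloud(d);q=P[240:262,255:282].reshape(-1,3);q=q[q[:,2]>.056];print('top',q.mean(0),cv2.minAreaRect((q[:,:2]*1000).astype(np.float32)))
E
```

```text
stand top ((540.8648071289062, 167.69256591796875), (70.03997039794922, 165.23764038085938), 7.448878765106201) 0.03990048807591831
round 344 ((546.4091796875, 125.71526336669922), (10.448753356933594, 31.72548484802246), 7.7306437492370605) 0.07518341478589191
[0.54657401 0.12485675 0.07222489] ((546.4376220703125, 125.43495178222656), (10.420164108276367, 22.57469940185547), 7.330226421356201)
tee 357 ((539.2099609375, 179.56317138671875), (9.063785552978516, 35.53428268432617), 7.482450008392334) 0.072455107276572
[0.53937506 0.17877945 0.07059145] ((539.1878051757812, 179.5813751220703), (9.062286376953125, 35.50285720825195), 7.416750431060791)
top [0.53965806 0.1220271  0.11040773] ((468.9482421875, 71.83309936523438), (209.13333129882812, 29.628585815429688), 35.14176559448242)
```

Call:
drive_tool(moves=[{"delta_pos":[0,-1,40],"turn":0,"claw":0.5},{"delta_pos":[0,0,40],"turn":0,"claw":0.5},{"delta_pos":[0,0,40],"turn":0,"claw":0.5},{"delta_pos":[0,0,30],"turn":0,"claw":0.5},{"delta_pos":[0,0,15],"turn":0,"claw":0.5},{"delta_pos":[0,0,10],"turn":0,"claw":0.5},{"delta_pos":[0,0,0],"turn":0,"claw":0.5}])

```text
time_s: 3.52
tcp_pos: [0.5468, 0.1262, 0.0476]
ee_rot: [[0.131, -0.991, 0.0], [-0.991, -0.131, -0.0], [0.0, -0.0, -1.0]]
wrist_force: [0.1, 0.6, 0.6]
gripper_width: 0.502
gripper_force: 0.0
```

Call:
drive_tool(moves=[{"delta_pos":[0,0,0],"turn":0,"claw":0},{"delta_pos":[0,0,0],"turn":0,"claw":0},{"delta_pos":[0,0,0],"turn":0,"claw":0},{"delta_pos":[0,0,0],"turn":0,"claw":0},{"delta_pos":[0,0,0],"turn":0,"claw":0},{"delta_pos":[0,0,0],"turn":0,"claw":0}])

```text
time_s: 4.28
tcp_pos: [0.5467, 0.1262, 0.0478]
ee_rot: [[0.131, -0.991, 0.0], [-0.991, -0.131, 0.0], [0.0, -0.0, -1.0]]
wrist_force: [-0.9, -0.6, 2.1]
gripper_width: 0.116
gripper_force: 30.0
```

Call:
drive_tool(moves=[{"delta_pos":[0,0,-5],"turn":0,"claw":0},{"delta_pos":[0,0,-10],"turn":0,"claw":0},{"delta_pos":[0,0,-20],"turn":0,"claw":0},{"delta_pos":[0,0,-30],"turn":0,"claw":0},{"delta_pos":[0,0,-30],"turn":0,"claw":0},{"delta_pos":[0,0,-25],"turn":0,"claw":0},{"delta_pos":[0,0,0],"turn":0,"claw":0}])

```text
time_s: 5.15
tcp_pos: [0.548, 0.1268, 0.1703]
ee_rot: [[0.131, -0.991, 0.005], [-0.991, -0.131, 0.003], [-0.002, -0.006, -1.0]]
wrist_force: [-0.8, 0.9, -0.6]
gripper_width: 0.112
gripper_force: 30.0
```

Call:
drive_tool(moves=[{"delta_pos":[20,5,0],"turn":0,"claw":0},{"delta_pos":[40,9,0],"turn":0,"claw":0},{"delta_pos":[50,12,0],"turn":0,"claw":0},{"delta_pos":[50,12,0],"turn":0,"claw":0},{"delta_pos":[50,12,0],"turn":0,"claw":0},{"delta_pos":[50,12,0],"turn":0,"claw":0},{"delta_pos":[45,10,0],"turn":0,"claw":0},{"delta_pos":[25,5,0],"turn":0,"claw":0},{"delta_pos":[12,3,0],"turn":0,"claw":0},{"delta_pos":[0,0,0],"turn":0.1,"claw":0},{"delta_pos":[0,0,0],"turn":0.095,"claw":0},{"delta_pos":[0,0,0],"turn":0,"claw":0}])

```text
time_s: 6.65
tcp_pos: [0.5114, -0.223, 0.1669]
ee_rot: [[-0.063, -0.998, -0.001], [-0.998, 0.063, 0.0], [-0.0, 0.001, -1.0]]
wrist_force: [0.0, -0.1, -0.6]
gripper_width: 0.111
gripper_force: 30.0
```

```bash
python3 - <<'E'
from h import *
s=monitor.sense();R=np.array(s['ee_rot']);print(s['time_s'],s['tcp_pos'],np.round(s['joints'],1),np.degrees(np.arctan2(R[1,0],R[0,0])),s['gripper_width'],s['wrist_force'])
w=cap('wrist');t=cap('scene')
def proj(d,p):
    q=np.linalg.inv(d['extrinsics'])@np.append(p,1);return q[:2]/q[2]*foc(d)+[d['cx'],d['cy']]
L=np.array([.5122,-.2233,.087]);print('lock px wrist',proj(w,L),'scene',proj(t,L))
a=cv2.resize(w['color'],(640,480));u,v=proj(t,L).astype(int)
b=cv2.resize(t['color'][v-60:v+30,u-60:u+60],(640,480),interpolation=cv2.INTER_CUBIC)
cv2.imwrite('pics/c2.png',cv2.cvtColor(np.hstack([cv2.resize(a,(400,300)),cv2.resize(b,(400,300))]),cv2.COLOR_RGB2BGR))
E
```

```text
6.65 [ 0.51143114 -0.22304732  0.16690522] [ -6.9  18.3 -13.7  -0.  -58.1   3.4] -93.58430228924976 0.11076559615986485 [ 0.00513932 -0.09040625 -0.55789139]
lock px wrist [320.42749262 244.91024362] scene [226.10270256 217.07112319]
```

View pics/c2.png

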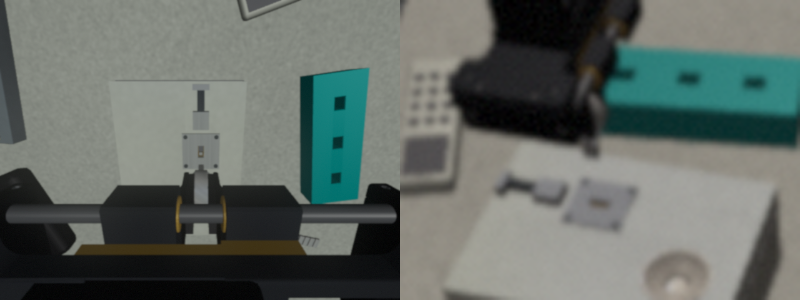

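The wrist view shows the lock plate at about (321,243) at full scale, with the slot centred in it and the held key just below at (321,300). The scene view shows the key's nose above the plate. Next I'll measure key against plate in the wrist frame.

```bash
python3 - <<'E'
from h import *
s=monitor.sense();R=np.array(s['ee_rot']);tcp=np.array(s['tcp_pos'])
d=load('wrist');P=cloud(d);g=cv2.cvtColor(d['color'],cv2.COLOR_RGB2GRAY)
print('rows of gray across plate');print(g[244,280:362:2].tolist());print('slot rows');
for v in range(230,258,2):print(v,g[v,308:334].tolist())
T=(P-tcp)@R*1000   # tool frame
for v in range(262,345,8):
    r=[(u,*T[v,u].round(1)) for u in range(295,350) if d['range_z'][v,u]>0 and -20<T[v,u,2]<40 and abs(T[v,u,1])<8]
    if r:print(v,r[0],r[-1],np.mean([x[2] for x in r]).round(2))
dt=load('top');gt=cv2.cvtColor(dt['color'],cv2.COLOR_RGB2GRAY)[255:285,410:440]
E
```

```text
rows of gray across plate
[149, 148, 147, 147, 147, 144, 131, 126, 125, 125, 127, 126, 124, 124, 126, 127, 128, 126, 112, 97, 114, 111, 91, 111, 125, 124, 124, 125, 126, 124, 123, 125, 127, 128, 127, 135, 147, 149, 149, 148, 148]
slot rows
230 [127, 127, 127, 128, 129, 128, 128, 128, 126, 127, 127, 126, 125, 123, 124, 125, 125, 126, 126, 126, 127, 127, 126, 125, 125, 125]
232 [126, 127, 127, 128, 128, 128, 127, 126, 123, 123, 121, 121, 120, 118, 119, 119, 119, 121, 123, 125, 126, 126, 126, 126, 125, 125]
234 [127, 127, 127, 128, 129, 128, 127, 124, 117, 103, 95, 93, 92, 91, 92, 92, 93, 101, 114, 123, 126, 126, 125, 125, 125, 125]
236 [126, 126, 127, 127, 128, 127, 127, 124, 115, 100, 88, 86, 86, 85, 85, 85, 87, 96, 112, 123, 125, 126, 126, 125, 125, 126]
238 [127, 126, 127, 127, 127, 127, 127, 124, 115, 100, 88, 86, 85, 85, 85, 86, 86, 96, 112, 123, 126, 125, 125, 125, 125, 125]
240 [126, 126, 127, 127, 128, 127, 127, 123, 115, 98, 88, 84, 85, 84, 85, 85, 87, 95, 112, 122, 126, 126, 125, 126, 125, 125]
242 [125, 126, 126, 128, 128, 128, 127, 124, 114, 96, 85, 82, 82, 82, 81, 80, 82, 
[... 775 characters left out ...]
123, 124, 125, 124, 125, 126, 125, 125, 124, 123, 125]
256 [125, 127, 127, 127, 127, 127, 127, 127, 126, 126, 126, 126, 124, 124, 125, 125, 126, 126, 125, 124, 125, 124, 124, 123, 124, 125]
270 (318, np.float64(6.0), np.float64(-1.9), np.float64(19.2)) (325, np.float64(5.8), np.float64(2.1), np.float64(19.8)) 0.09
278 (306, np.float64(9.9), np.float64(-7.9), np.float64(-0.4)) (337, np.float64(10.0), np.float64(7.9), np.float64(-0.6)) -0.01
286 (306, np.float64(9.9), np.float64(-7.5), np.float64(-9.8)) (337, np.float64(10.0), np.float64(7.5), np.float64(-9.9)) -0.02
294 (305, np.float64(9.6), np.float64(-7.7), np.float64(-17.5)) (338, np.float64(10.0), np.float64(7.6), np.float64(-18.4)) 0.26
```

Call:
drive_tool(moves=[{"delta_pos":[1.2,0,15],"turn":0,"claw":0},{"delta_pos":[0,0,15],"turn":0,"claw":0},{"delta_pos":[0,0,9],"turn":0,"claw":0},{"delta_pos":[0,0,4],"turn":0,"claw":0},{"delta_pos":[0,0,0],"turn":0,"claw":0},{"delta_pos":[0,0,0],"turn":0,"claw":0}])

```text
time_s: 7.5
tcp_pos: [0.5123, -0.2247, 0.125]
ee_rot: [[-0.064, -0.998, 0.001], [-0.998, 0.064, -0.0], [0.0, -0.001, -1.0]]
wrist_force: [0.2, 0.2, 0.1]
gripper_width: 0.113
gripper_force: 30.0
```

```bash
python3 - <<'E'
from h import *
s=monitor.sense();R=np.array(s['ee_rot']);tcp=np.array(s['tcp_pos']);print(s['time_s'],tcp,s['wrist_force'])
d=cap('wrist');P=cloud(d);T=(P-tcp)@R*1000
q=P[200:300,280:360].reshape(-1,3);q=q[(q[:,2]>.08)&(q[:,2]<.095)];print(np.percentile(q[:,2],[5,50,95]))
c=d['color'][190:310,250:390]
cv2.imwrite('pics/c3.png',cv2.cvtColor(cv2.resize(c,(700,600),interpolation=cv2.INTER_CUBIC),cv2.COLOR_RGB2BGR))
old=None
print((R.T@(plane(d,321,240,.087)-tcp)*1000),(R.T@(plane(d,322,250,.087)-tcp)*1000))
E
```

```text
7.5 [ 0.5123158  -0.22465706  0.12502387] [0.22580249 0.22933333 0.09887314]
[0.08409212 0.08645192 0.09401514]
[17.69528451 -0.4918469  38.02833041] [11.21233517  0.12094525 38.02624586]
```

View pics/c3.png

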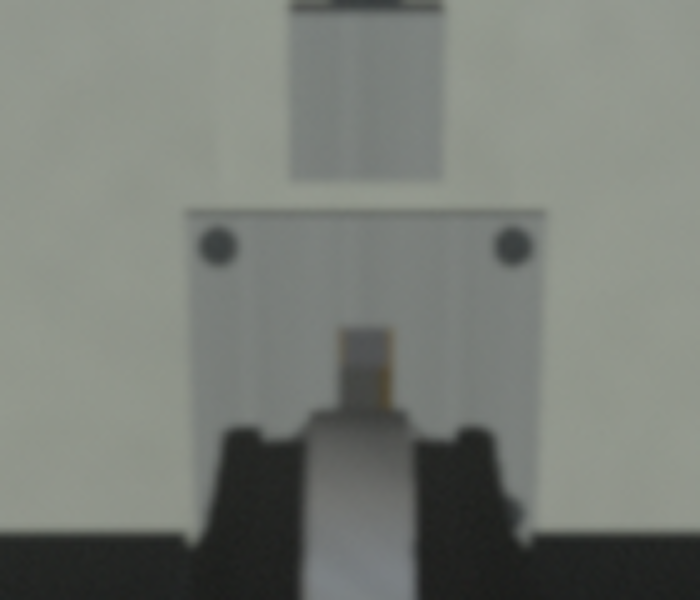

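The crop shows the plate spanning 187–545 (centre 366), the slot 338–393 and the bit about 340–378, so the key sits slightly left. I'll quantify that.

```bash
python3 - <<'E'
from h import *
s=monitor.sense();R=np.array(s['ee_rot']);tcp=np.array(s['tcp_pos'])
d=load('wrist');g=cv2.cvtColor(d['color'],cv2.COLOR_RGB2GRAY);P=cloud(d);T=(P-tcp)@R*1000
for v in (258,261,264,266,268,270):print(v,g[v,312:334].tolist(),T[v,320].round(1),T[v,322].round(1))
print('col',g[226:240,300].tolist())
for v in(232.2,255.7):
  for z in(.087,.0865):print(v,(R.T@(plane(d,322.5,v,z)-tcp)*1000).round(2))
for u in(287.3,359,317.6,328.6):print(u,(R.T@(plane(d,u,258,.087)-tcp)*1000).round(2))
E
```

```text
258 [127, 126, 125, 124, 120, 109, 95, 86, 83, 83, 82, 83, 82, 83, 84, 91, 104, 119, 123, 124, 125, 124] [-3.3 -1.2 62.2] [-3.   0.2 61.3]
261 [126, 126, 126, 125, 119, 110, 94, 85, 83, 82, 82, 82, 82, 82, 83, 90, 104, 119, 123, 124, 124, 124] [-5.4 -1.2 61.9] [-5.9  0.2 63. ]
264 [125, 126, 125, 124, 118, 103, 84, 72, 72, 71, 71, 70, 71, 71, 71, 79, 99, 116, 123, 124, 124, 124] [ 6.  -1.1 28.2] [ 5.8  0.1 28.6]
266 [126, 124, 125, 124, 117, 103, 83, 70, 70, 70, 70, 70, 69, 69, 70, 79, 98, 117, 123, 123, 124, 123] [ 6.1 -1.1 24.7] [ 6.1  0.  24.7]
268 [125, 125, 124, 124, 117, 101, 82, 70, 69, 69, 69, 69, 69, 69, 69, 78, 99, 116, 122, 125, 124, 124] [ 5.9 -1.1 22.3] [ 6.3  0.  21.3]
270 [125, 122, 120, 118, 111, 97, 79, 69, 69, 67, 67, 69, 69, 67, 69, 77, 95, 112, 119, 122, 123, 123] [ 6.  -1.1 19.1] [ 5.9  0.  19.2]
col [149, 149, 149, 148, 147, 136, 117, 119, 125, 125, 126, 126, 126, 125]
232.2 [22.71  0.39 38.04]
232.2 [22.56  0.39 38.54]
255.7 [ 7.5   0.4  38.04]
255.7 [ 7.31  0.4  38.54]
287.3 [  5.99 -21.47  38.06]
359 [ 5.97 23.07 38.01]
317.6 [ 5.98 -2.65 38.04]
328.6 [ 5.97  4.19 38.03]
```

Call:
drive_tool(moves=[{"delta_pos":[0,0.8,0],"turn":0,"claw":0},{"delta_pos":[0,0,3],"turn":0,"claw":0},{"delta_pos":[0,0,3],"turn":0,"claw":0},{"delta_pos":[0,0,2],"turn":0,"claw":0},{"delta_pos":[0,0,2],"turn":0,"claw":0},{"delta_pos":[0,0,0],"turn":0,"claw":0}])

```text
time_s: 8.3
tcp_pos: [0.511, -0.2245, 0.1143]
ee_rot: [[-0.064, -0.998, -0.0], [-0.998, 0.064, 0.0], [-0.0, 0.0, -1.0]]
wrist_force: [0.3, -0.6, -0.2]
gripper_width: 0.113
gripper_force: 30.0
```

Call:
drive_tool(moves=[{"delta_pos":[1,0,0],"turn":0,"claw":0},{"delta_pos":[1,0,1],"turn":0,"claw":0},{"delta_pos":[0,0,1.5],"turn":0,"claw":0},{"delta_pos":[0,0,1.5],"turn":0,"claw":0},{"delta_pos":[0,0,1.5],"turn":0,"claw":0},{"delta_pos":[0,0,0],"turn":0,"claw":0}])

```text
time_s: 9.05
tcp_pos: [0.5109, -0.2265, 0.1088]
ee_rot: [[-0.064, -0.998, -0.0], [-0.998, 0.064, 0.0], [-0.0, 0.0, -1.0]]
wrist_force: [0.6, -0.3, -0.2]
gripper_width: 0.113
gripper_force: 30.0
```

Call:
drive_tool(moves=[{"delta_pos":[0,0,1.5],"turn":0,"claw":0},{"delta_pos":[0,0,1.5],"turn":0,"claw":0},{"delta_pos":[0,0,1],"turn":0,"claw":0},{"delta_pos":[0,0,0],"turn":0,"claw":0}])

```text
time_s: 9.55
tcp_pos: [0.5109, -0.2265, 0.1049]
ee_rot: [[-0.064, -0.998, -0.0], [-0.998, 0.064, 0.0], [-0.0, 0.0, -1.0]]
wrist_force: [0.2, -0.3, -0.2]
gripper_width: 0.114
gripper_force: 30.0
```

Call:
drive_tool(moves=[{"delta_pos":[-1.5,0,0],"turn":0,"claw":0},{"delta_pos":[-1.5,0,0],"turn":0,"claw":0},{"delta_pos":[-1,0,0],"turn":0,"claw":0},{"delta_pos":[0,0,1.5],"turn":0,"claw":0},{"delta_pos":[0,0,1.5],"turn":0,"claw":0},{"delta_pos":[0,0,0],"turn":0,"claw":0}])

```text
time_s: 10.3
tcp_pos: [0.5116, -0.2226, 0.1022]
ee_rot: [[-0.064, -0.998, 0.001], [-0.998, 0.064, -0.0], [0.0, -0.001, -1.0]]
wrist_force: [-0.4, -2.8, 0.4]
gripper_width: 0.111
gripper_force: 30.0
```

Call:
drive_tool(moves=[{"delta_pos":[0,0,1.5],"turn":0,"claw":0},{"delta_pos":[0,0,1.5],"turn":0,"claw":0},{"delta_pos":[0,0,1],"turn":0,"claw":0},{"delta_pos":[0,0,0],"turn":0,"claw":0}])

```text
time_s: 10.8
tcp_pos: [0.5112, -0.2225, 0.0979]
ee_rot: [[-0.064, -0.998, -0.0], [-0.998, 0.064, 0.0], [-0.0, 0.0, -1.0]]
wrist_force: [0.5, -3.0, 0.2]
gripper_width: 0.113
gripper_force: 30.0
```

Call:
drive_tool(moves=[{"delta_pos":[1,0,1],"turn":0,"claw":0},{"delta_pos":[1,0,1],"turn":0,"claw":0},{"delta_pos":[0,0,1],"turn":0,"claw":0},{"delta_pos":[0,0,0.5],"turn":0,"claw":0},{"delta_pos":[0,0,0],"turn":0,"claw":0}])

```text
time_s: 11.42
tcp_pos: [0.511, -0.2241, 0.0948]
ee_rot: [[-0.064, -0.998, -0.0], [-0.998, 0.064, 0.0], [-0.0, 0.0, -1.0]]
wrist_force: [-0.5, 4.9, 2.4]
gripper_width: 0.109
gripper_force: 30.0
```

Call:
drive_tool(moves=[{"delta_pos":[-0.4,0,0.5],"turn":0,"claw":0},{"delta_pos":[0,0,0.5],"turn":0,"claw":0},{"delta_pos":[0,0,0],"turn":0,"claw":0}])

```text
time_s: 11.8
tcp_pos: [0.511, -0.2241, 0.0947]
ee_rot: [[-0.064, -0.998, -0.0], [-0.998, 0.064, -0.0], [0.0, 0.0, -1.0]]
wrist_force: [-2.8, 5.5, 9.6]
gripper_width: 0.113
gripper_force: 30.0
```

Call:
drive_tool(moves=[{"delta_pos":[0,0,0],"turn":0.08,"claw":0},{"delta_pos":[0,0,0],"turn":0.08,"claw":0},{"delta_pos":[0,0,0],"turn":0.08,"claw":0},{"delta_pos":[0,0,0],"turn":0.08,"claw":0},{"delta_pos":[0,0,0],"turn":0.08,"claw":0},{"delta_pos":[0,0,0],"turn":0.08,"claw":0},{"delta_pos":[0,0,0],"turn":0,"claw":0}])

```text
time_s: 12.68
tcp_pos: [0.5119, -0.2244, 0.0947]
ee_rot: [[-0.517, -0.856, 0.002], [-0.856, 0.517, -0.001], [-0.0, -0.002, -1.0]]
wrist_force: [-0.3, 2.4, 7.1]
gripper_width: 0.114
gripper_force: 30.0
```

```bash
python3 -c "
from h import *
s=monitor.sense();R=np.array(s['ee_rot']);print(s['moment'],s['wrist_force'],np.arctan2(R[1,0],R[0,0]),s['joints'])"
```

```text
[ 1.10140076  0.26201232 -0.01145389] [-0.28416792  2.39293151  7.12575766] -2.114613771758811 [ -7.03480369  22.85740569 -18.74545255   0.0522096  -48.28200518
 -24.15835737]
```

Call:
drive_tool(moves=[{"delta_pos":[0,0,0],"turn":0.1,"claw":0},{"delta_pos":[0,0,0],"turn":0.1,"claw":0},{"delta_pos":[0,0,0],"turn":0.1,"claw":0},{"delta_pos":[0,0,0],"turn":0.1,"claw":0},{"delta_pos":[0,0,0],"turn":0.1,"claw":0},{"delta_pos":[0,0,0],"turn":0.1,"claw":0},{"delta_pos":[0,0,0],"turn":0.1,"claw":0},{"delta_pos":[0,0,0],"turn":0.1,"claw":0},{"delta_pos":[0,0,0],"turn":0.1,"claw":0},{"delta_pos":[0,0,0],"turn":0.1,"claw":0},{"delta_pos":[0,0,0],"turn":0.1,"claw":0},{"delta_pos":[0,0,0],"turn":0,"claw":0}])

```text
time_s: 14.18
tcp_pos: [0.5124, -0.225, 0.0948]
ee_rot: [[-0.997, 0.073, 0.003], [0.073, 0.997, -0.002], [-0.003, -0.002, -1.0]]
wrist_force: [-0.4, 0.4, 4.6]
gripper_width: 0.109
gripper_force: 30.0
```

```bash
python3 -c "
from h import *
s=monitor.sense();R=np.array(s['ee_rot']);print(s['moment'],s['wrist_force'],np.arctan2(R[1,0],R[0,0]),s['joints'])"
```

```text
[ 0.2489521  -0.04066086  0.02804582] [-0.3734709   0.42595682  4.61833134] 3.068778835764993 [ -7.06567487  22.87699808 -18.73200459   0.11599884 -48.21098989
 -87.18356032]
```

Call:
drive_tool(moves=[{"delta_pos":[0,0,0.2],"turn":0.08,"claw":0},{"delta_pos":[0,0,0.2],"turn":0.06,"claw":0},{"delta_pos":[0,0,0],"turn":0.06,"claw":0},{"delta_pos":[0,0,0],"turn":0,"claw":0}])

```text
time_s: 14.68
tcp_pos: [0.5124, -0.2252, 0.0947]
ee_rot: [[-0.963, 0.269, 0.003], [0.269, 0.963, -0.002], [-0.004, -0.001, -1.0]]
wrist_force: [-0.6, 0.9, 6.6]
gripper_width: 0.117
gripper_force: 30.0
```

```bash
python3 - <<'E'
from h import *
s=monitor.sense();R=np.array(s['ee_rot']);print(s['moment'],s['wrist_force'],np.arctan2(R[1,0],R[0,0]),s['joints'])
t=cap('top')['color'][215:305,360:470];w=cap('scene')['color'][190:250,170:290]
f=lambda a:cv2.resize(a,(400,330),interpolation=cv2.INTER_CUBIC)
cv2.imwrite('pics/c4.png',cv2.cvtColor(np.hstack([f(t),f(w)]),cv2.COLOR_RGB2BGR))
E
```

```text
[0.20804175 0.13837325 0.07234355] [-0.57629621  0.93308535  6.6341101 ] 2.8692672323541455 [ -7.07193956  22.88175247 -18.74010005   0.13991993 -48.19094622
 -98.62439701]
```

View pics/c4.png

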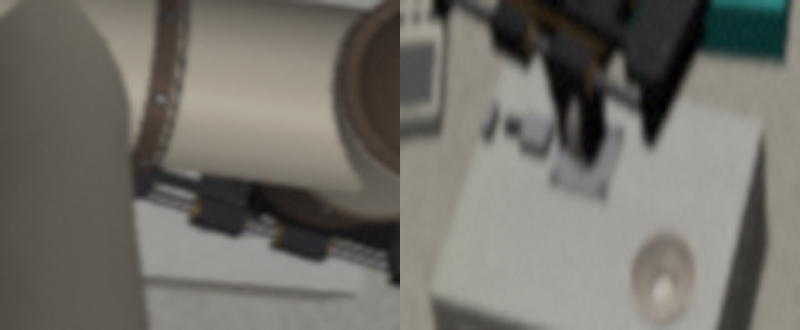

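The right-hand view shows the bolt bar pulled clear of its bracket (gap near (500,124)), so the bolt is drawn. I'll turn slightly further to confirm the stop.

Call:
drive_tool(moves=[{"delta_pos":[0,0,0],"turn":0.05,"claw":0},{"delta_pos":[0,0,0.2],"turn":0.03,"claw":0},{"delta_pos":[0,0,0],"turn":0,"claw":0},{"delta_pos":[0,0,0],"turn":0,"claw":0}])

```text
time_s: 15.28
tcp_pos: [0.5125, -0.2252, 0.0947]
ee_rot: [[-0.939, 0.344, 0.003], [0.344, 0.939, -0.002], [-0.004, -0.001, -1.0]]
wrist_force: [-2.2, 0.6, 8.5]
gripper_width: 0.111
gripper_force: 30.0
```

```bash
python3 -c "
from h import *
s=monitor.sense();R=np.array(s['ee_rot']);print(s['time_s'],s['moment'],s['wrist_force'],np.arctan2(R[1,0],R[0,0]),s['tcp_pos'],s['gripper_force'])"
```

```text
15.275 [0.19890947 0.20110778 0.11327353] [-2.15539077  0.58083148  8.54374428] 2.790109461294881 [ 0.51249055 -0.2252272   0.09472122] 30.00143908895552
```

```bash
python3 -c "
from h import *
print(ticket.finish_job())"
```

```text
the job is handed in; nothing more can be done
None
```

I put the round key fully home in the lock and turned it clockwise to the stop, still gripped, with the bolt drawn back. I handed the job in at about 15 s on the robot's clock, and no verdict came back.

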